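# Pour the sieved stones into the weighing bowl

### The job

One open metal cup in the blue basket holds the seven stones sieved out of a soil sample. Take the cup out, pour all seven stones into the white bowl standing on the balance (pour them, do not pick them with the gripper) and then set the empty cup down gently, upright, in the small steel tray. Leave the bowl where it is on the balance pan, and do not shift or knock over the other things on the bench and in the basket.

Things in the scene. Friction and masses are not known exactly. Their poses are not given: they have to be found in the camera images.
- cup: Open, round, slightly flared aluminium cup, 95 mm high, 66 mm outer diameter at the rim and 56 mm at the foot (about 63 mm wide 30 mm below the rim), wall 3 mm, floor 4 mm thick, 120 g empty. No handle. It starts upright in the basket. Origin: centre of its underside; z runs up its axis.
- stone1: Rounded grey stone, about 21 mm across, 14 g; one of seven that start heaped in the cup. Origin: its centre.
- stone2: Rounded grey stone, about 21 mm across, 14 g; one of seven that start heaped in the cup. Origin: its centre.
- stone3: Rounded grey stone, about 21 mm across, 14 g; one of seven that start heaped in the cup. Origin: its centre.
- stone4: Rounded grey stone, about 21 mm across, 14 g; one of seven that start heaped in the cup. Origin: its centre.
- stone5: Rounded grey stone, about 21 mm across, 14 g; one of seven that start heaped in the cup. Origin: its centre.
- stone6: Rounded grey stone, about 21 mm across, 14 g; one of seven that start heaped in the cup. Origin: its centre.
- stone7: Rounded grey stone, about 21 mm across, 14 g; one of seven that start heaped in the cup. Origin: its centre.
- bowl: White porcelain bowl, loose, 250 g, 62 mm high, 124 mm outer diameter at the rim, wall 5 mm; it stands on the balance pan with its rim about 124 mm above the bench. Origin: centre of its underside, z up.
- balance: White laboratory balance, fixed, 280 mm (x, front to back) by 200 mm (y) and 48 mm high, with a round steel pan of 140 mm diameter whose top is 62 mm above the bench. Origin: centre of its underside; its pan lies 50 mm towards +x from there.
- pan (a point): Centre of the top of the balance pan.
- basket: Blue open basket, fixed, 200 mm (x) by 340 mm (y), walls 55 mm high and 5 mm thick, floor 5 mm thick. Origin: centre of its underside. Cup, jar and flask stand in it in a row along y, in any order, about 105 mm apart.
- tray: Small flat steel tray, fixed, 140 mm square with a rim 12 mm high, wall 4 mm thick, floor 4 mm thick. Origin: centre of its underside. The empty cup goes here.
- jar: Amber jar with a black cap, 60 mm diameter, 85 mm high, in the basket: leave it. Origin: centre of its underside.
- flask: White plastic bottle with a white cap, 56 mm diameter, 125 mm high, in the basket: leave it. Origin: centre of its underside.
- dish: Small white porcelain dish, 90 mm diameter, 35 mm high, on the bench beyond the tray: leave it. Origin: centre of its underside.
- spatula: Steel spatula, 180 mm long, lying on the bench beyond the tray: leave it. Origin on its underside, x along its length.
Things that resemble listed ones, but are neither listed nor needed, are in the scene too. Leave any black or turquoise look-alike of the bowl alone. Leave any red look-alike of the cup alone.

How it is judged:
By the outcome, as a careful person would: the job done as asked, in the order asked, and still so for the second after the job is handed in, with the robot touching nothing.
It also fails if it takes over 69 s, if anything falls off the work surface, if the arm or the gripper's body presses on something with over 40 N, if the wrist force passes 120 N, or if a joint passes its speed limit or range.

### The arm

A 6-joint arm with a two-finger parallel gripper is mounted at the origin on the work surface. World frame = base frame: x ahead of the robot, y to its left, z up, the work surface at z = 0. Lengths are in mm, angles in rad, forces in N, time in s.
With the tool pointing down it reaches from about 275 to 775 mm from the base axis. Payload 14.6 kg.
Tool frame: the origin (TCP) lies between the finger pads; the fingertips stand 17 mm ahead of it and the grasp point (between the pads) lies 2 mm behind it (arm.tip_extent is the z of the fingertips in the tool frame, in mm); z points along the fingers, y is the line along which they close (so a half turn about z gives the same grasp; the last joint's range is limited). The gripper opens to 85 mm and grips with 20 to 120 N. Pads are 22 mm wide; open, the fingers measure 114 mm over their backs; the gripper's body (76 mm by 85 mm) begins 54 mm behind the grasp point. The pads swing forward as they close: fully open they stand 13 mm farther back than shut.
Start: joints at [-1.342, 0.263, -0.048, 1.259, 0, 1.415], TCP at [196.579, -486.811, 248.278] pointing down, gripper open.
Joint ranges: [-2.65, 2.65], [-0.89, 1.7], [-1.18, 1.37], [-2.13, 2.11], [-1.35, 1.29], [-3.14, 3.14]. Speed limits (rad/s): [1.89, 1.89, 2.57, 2.79, 3.14, 3.14].

### API

Orientations are given as [roll, pitch, yaw] about the fixed x, y, z axes, in that order (R = Rz(yaw) Ry(pitch) Rx(roll)).
In Python, from plant import arm gives the robot as it stands.
- The arm moves only by the tool arm_command, never from a script. Its argument "series" is a list of rows, each a list of 7 numbers: the gripper's target within -1 to 1 (fully open at 1, half-way at 0, shut at -1), then the shift along the tool's x, y, z in m, then the turn, a rotation vector about the tool's x, y, z in rad. In form: [[hand, tx, ty, tz, rx, ry, rz], ...]. A call has 1 to 20 rows; each row is the pose to reach, as a shift and turn from the pose commanded when the call began, along the tool's axes at that moment; what a row does not reach only later rows make up. A row lasts 1/12 s, in which the tool goes at most 41.7 mm and 7.16 degrees, less where a joint would pass 70% of its speed; a pose out of reach is approached as far as the arm can. A call with a gripper value outside its range is refused whole. The fingers move at their own pace and stop on an object; the grip force is fixed at half the most. Time passes only in rows, so rows that repeat a pose let the fingers close. It gives the time, the measured TCP pose, the force, the opening and the grip force at its end, in the units of the state.
- arm.sense(): the state, without advancing time (a new reading comes with each control period).
- arm.snapshot(name): name is "scene" or "top" or "wrist"; returns a dict with "image" (400x640x3 uint8, blue, green, red), "depth" (400x640 float32, mm along the optical axis (not along the pixel's ray), 0 where there is no reading), "fx", "fy", "cx", "cy" (pixels), "pose" (4x4, takes a point from camera to world coordinates). Camera axes: x right, y down, z forward; pixel columns grow to the right and rows downward; lengths in mm; the calibration is good to about 2 mm. A picture is of the moment at which its call begins.
- arm.sign_off(): hands the job in; it is judged then, once.
The state is a dict: "time": time; "qpos": joint angles; "joint_velocities": joint speeds; "joint_efforts": joint torques, N m; "ee_pos": TCP position; "tool_rot": TCP orientation; "force": force on the tool from outside, world axes, zero at the start; "moment": the same for the moment, N m; "gripper_width": opening from 0.0 (shut) to 1.0 (fully open); "gripper_force": force on a finger pad.
Only numpy, scipy, OpenCV 4.12 (cv2) and the standard library are available. Lean on these libraries where they do the work, as an engineer would, in place of code of your own. Each camera call takes 0.05 s, during which the arm holds its last target. There are 200 camera calls.

## Working session

There is one attempt and no reset: what is moved stays moved. The work goes in short steps, Python scripts to look and compute and a tool call to move; the robot and the scene stay as the last step left them, time stands still between calls to the robot, and variables do not carry over. Pictures are saved under pics/ and viewed, at most 10 in all, crops included, and the job is handed in when it is done.

Besides the shell and the picture viewer there is one more tool, called as a command line: name --pt "numbers of a row" for each row, then --argument value for the rest. arm_command: Moves the arm, as the interface text tells. Its arguments: {"type":"object","properties":{"series":{"type":"array"}},"required":["series"]}

```bash
ls; mkdir -p pics
cat > h.py <<'E'
import numpy as np, cv2
from plant import arm
def snap(n):
    s=arm.snapshot(n); s["P"]=np.array(s["pose"]); return s
def pts(s):
    d=s["depth"]; v,u=np.mgrid[:d.shape[0],:d.shape[1]]
    c=np.stack([(u-s["cx"])/s["fx"]*d,(v-s["cy"])/s["fy"]*d,d],-1)
    return c@s["P"][:3,:3].T+s["P"][:3,3]
E
python3 - <<'E'
from h import *
a=snap("scene");b=snap("top")
cv2.imwrite("pics/a.png",a["image"]);cv2.imwrite("pics/b.png",b["image"])
np.savez("top.npz",p=pts(b),im=b["image"]);np.savez("scene.npz",p=pts(a),im=a["image"])
print(a["P"].round(2),b["P"].round(2),b["fx"],(b["depth"]==0).mean(),arm.sense())
E
```

```text
pics
[[-3.10000e-01  5.70000e-01 -7.70000e-01  1.78521e+03]
 [ 9.50000e-01  2.00000e-01 -2.40000e-01  3.33870e+02]
 [ 2.00000e-02 -8.00000e-01 -6.00000e-01  1.07260e+03]
 [ 0.00000e+00  0.00000e+00  0.00000e+00  1.00000e+00]] [[-2.00000e-02 -9.90000e-01  1.20000e-01  2.96950e+02]
 [-1.00000e+00  2.00000e-02 -1.00000e-02 -5.83500e+01]
 [ 1.00000e-02 -1.20000e-01 -9.90000e-01  1.80225e+03]
 [ 0.00000e+00  0.00000e+00  0.00000e+00  1.00000e+00]] 493.0035097841845 0.003921875 {'time': 0.1, 'qpos': array([-1.34227298e+00,  2.63515894e-01, -4.88396890e-02,  1.25941062e+00,
       -1.93582195e-05,  1.41549368e+00]), 'joint_velocities': array([ 1.52578644e-03, -7.47992807e-05,  4.29294152e-04,  8.67473731e-04,
        5.95362536e-04, -9.99151384e-04]), 'joint_efforts': array([ 3.22022068e-03, -6.38575745e+01,  3.85064793e+01,  9.90205997e-03,
       -2.11612250e-04, -1.18764152e-05]), 'ee_pos': array([ 196.53629924, -486.59036401,  247.86442572]), 'tool_rot': array([-3.14063146e+00, -1.30893727e-04,  3.83825940e-01]), 'force': array([-0.05856376,  0.28783101, -0.21140328]), 'moment': array([-0.00075201, -0.01791849,  0.02567817]), 'gripper_force': 0.0, 'gripper_width': 0.9965813130390229}
```

View pics/a.png

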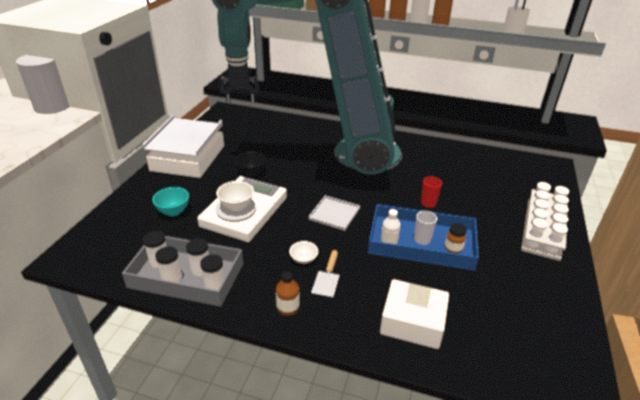

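View pics/b.png

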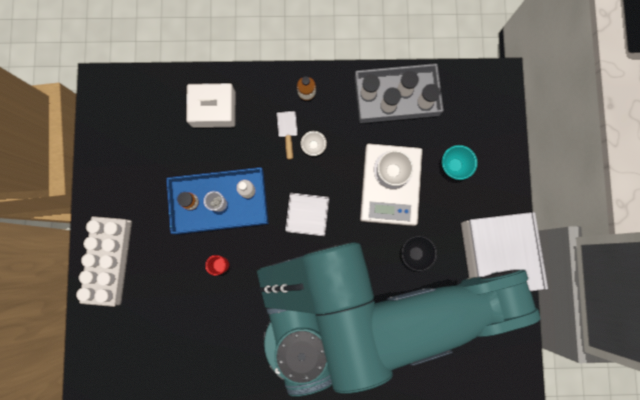

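The top view shows the cup at (214,202) between the jar (187,200) and the flask (245,188). The bowl is at (394,168), the tray at (307,214), the red cup at (217,265) and the black bowl at (418,253).

Run:
```python
from h import *
d=np.load("top.npz");p=d["p"];im=d["im"]
def c(n,u,v,r,z0,z1):
    q=p[v-r:v+r+1,u-r:u+r+1].reshape(-1,3); q=q[(q[:,2]>z0)&(q[:,2]<z1)].astype(np.float32)
    if len(q)<5: print(n,"few");return
    (x,y),rad=cv2.minEnclosingCircle(q[:,:2].copy()); print(n,len(q),"circle",round(x),round(y),round(rad),"mean",q.mean(0).round(),"z",np.percentile(q[:,2],[2,50,98]).round(),
      "rect",[np.round(k) for k in cv2.minAreaRect(q[:,:2].copy())])
c("cup rim",214,202,14,85,115)
c("cup all",214,202,14,5,115)
c("jar",187,200,14,75,100);c("flask",245,188,14,100,140)
c("bowl rim",394,168,26,113,135);c("tray",307,214,28,2,25)
c("balance",392,185,45,38,56);c("dish",313,144,16,20,45);c("red",217,265,15,60,120);c("blk",418,253,22,30,80)
m=cv2.inRange(cv2.cvtColor(im,cv2.COLOR_BGR2HSV),(100,120,40),(125,255,255))>0
q=p[m&(abs(p[...,2]-55)<10)&(p[...,1]>0)].astype(np.float32);print("basket",len(q),cv2.minAreaRect(q[:,:2].copy()))
```

```text
cup rim 84 circle 502 309 33 mean [502. 310.  97.] z [ 86.  98. 107.] rect [array([501., 309.]), array([60., 65.]), np.float64(1.0)]
cup all 582 circle 507 326 73 mean [504. 318.  38.] z [  5.  28. 103.] rect [array([507., 325.]), array([105., 104.]), np.float64(89.0)]
jar 189 circle 511 414 28 mean [509. 412.  90.] z [79. 90. 98.] rect [array([510., 412.]), array([50., 52.]), np.float64(6.0)]
flask 74 circle 548 205 19 mean [546. 202. 120.] z [100. 127. 135.] rect [array([546., 203.]), array([31., 32.]), np.float64(65.0)]
bowl rim 223 circle 605 -323 62 mean [ 608. -329.  121.] z [114. 121. 131.] rect [array([ 606., -324.]), array([119., 121.]), np.float64(88.0)]
tray 1575 circle 458 -17 143 mean [457. -12.   6.] z [ 2.  6. 16.] rect [array([458., -14.]), array([206., 206.]), np.float64(89.0)]
balance 2847 circle 559 -318 168 mean [ 538. -314.   48.] z [40. 48. 55.] rect [array([ 559., -319.]), array([201., 281.]), np.float64(84.0)]
dish 222 circle 716 -39 45 mean [721. -40.  30.] z [20. 30. 41.] rect [array([716., -39.]), array([85., 87.]), np.float64(29.0)]
red 116 circle 280 302 33 mean [278. 307.  85.] z [ 63.  87. 102.] rect [array([279., 301.]), array([64., 61.]), np.float64(89.0)]
blk 424 circle 311 -406 63 mean [ 308. -415.   50.] z [31. 52. 69.] rect [array([ 309., -406.]), array([121., 119.]), np.float64(45.0)]
basket 499 ((508.6341247558594, 309.8800964355469), (201.70220947265625, 342.1125183105469), 5.470474720001221)
```

```bash
cat >> h.py <<'E'
from scipy.spatial.transform import Rotation as Ro
def tool(yaw,tilt,roll=0):
    "tool z at yaw deg, tilt deg from straight down; y horizontal left at roll 0"
    y,t=np.radians([yaw,tilt]); z=np.array([np.sin(t)*np.cos(y),np.sin(t)*np.sin(y),-np.cos(t)])
    l=np.array([-np.sin(y),np.cos(y),0]); return Ro.from_matrix(np.c_[np.cross(l,z),l,z])*Ro.from_euler("z",roll,degrees=True)
def go(p,yaw,tilt,roll=0):
    s=arm.sense(); R=Ro.from_euler("xyz",s["tool_rot"]); d=R.inv().apply(np.array(p)-s["ee_pos"])/1000; w=(R.inv()*tool(yaw,tilt,roll)).as_rotvec()
    print("shift",d.round(4),"turn",w.round(4),"rows",round(max(np.linalg.norm(d)/.0417,np.degrees(np.linalg.norm(w))/7.16),1))
def st():
    s=arm.sense(); R=Ro.from_euler("xyz",s["tool_rot"]); z=R.as_matrix()[:,2]
    print("t",round(s["time"],2),"p",s["ee_pos"].round(1),"q",s["qpos"].round(3),"F",s["force"].round(1),"w",round(s["gripper_width"],3),s["gripper_force"],
     "yaw",np.degrees(np.arctan2(z[1],z[0])).round(1),"tilt",np.degrees(np.arccos(-z[2])).round(1),"y",R.as_matrix()[:,1].round(3))
E
python3 - <<'E'
from h import *
print([n for n in dir(arm) if n[0]!="_"])
go([430,-60,320],0,70);
E
```

```text
['PlanningError', 'sense', 'sign_off', 'snapshot', 'tip_extent']
shift [ 0.3762 -0.3082 -0.0718] turn [-1.6123 -0.3144 -2.3025] rows 22.6
```

Run:
```python
from h import *
go([400,-60,320],0,0);
```

```text
shift [ 0.3484 -0.3194 -0.0718] turn [-1.0000e-04 -1.4000e-03 -2.7578e+00] rows 22.1
```

arm_command --pt "1 0.08 -0.08 -0.07 0 0 -0.2" --pt "1 0.348 -0.319 -0.072 0 0 -2.758" --pt "1 0.348 -0.319 -0.072 0 0 -2.758" --pt "1 0.348 -0.319 -0.072 0 0 -2.758" --pt "1 0.348 -0.319 -0.072 0 0 -2.758" --pt "1 0.348 -0.319 -0.072 0 0 -2.758" --pt "1 0.348 -0.319 -0.072 0 0 -2.758" --pt "1 0.348 -0.319 -0.072 0 0 -2.758" --pt "1 0.348 -0.319 -0.072 0 0 -2.758" --pt "1 0.348 -0.319 -0.072 0 0 -2.758" --pt "1 0.348 -0.319 -0.072 0 0 -2.758" --pt "1 0.348 -0.319 -0.072 0 0 -2.758" --pt "1 0.348 -0.319 -0.072 0 0 -2.758" --pt "1 0.348 -0.319 -0.072 0 0 -2.758" --pt "1 0.348 -0.319 -0.072 0 0 -2.758" --pt "1 0.348 -0.319 -0.072 0 0 -2.758" --pt "1 0.348 -0.319 -0.072 0 0 -2.758" --pt "1 0.348 -0.319 -0.072 0 0 -2.758" --pt "1 0.348 -0.319 -0.072 0 0 -2.758" --pt "1 0.348 -0.319 -0.072 0 0 -2.758"

```text
time: 1.77
ee_pos: [399.7, -60.7, 320.1]
tool_rot: [3.142, -0.001, 2.89]
force: [-0.4, -1.1, 0.4]
gripper_width: 1.001
gripper_force: 0.0
```

Run:
```python
from h import *
st();go([385,235,250],32,45);go([385,235,250],32,0)
```

```text
t 1.77 p [399.7 -60.7 320.1] q [-0.353  0.04  -0.13   1.401 -0.    -0.101] F [-0.4 -1.1  0.4] w 1.001 0.0 yaw 160.6 tilt 0.0 y [0.249 0.969 0.   ]
shift [0.0878 0.2827 0.0701] turn [-0.3175 -0.7416 -0.7672] rows 8.9
shift [0.0878 0.2827 0.0701] turn [ 3.000e-04 -5.000e-04 -8.101e-01] rows 7.3
```

Run:
```python
from h import *
go([385,235,220],32,70)
```

```text
shift [0.0878 0.2827 0.1001] turn [-0.4932 -1.1513 -0.7049] rows 11.5
```

arm_command --pt "1 0.0878 0.2827 0.1 -0.4932 -1.1513 -0.7049" --pt "1 0.0878 0.2827 0.1 -0.4932 -1.1513 -0.7049" --pt "1 0.0878 0.2827 0.1 -0.4932 -1.1513 -0.7049" --pt "1 0.0878 0.2827 0.1 -0.4932 -1.1513 -0.7049" --pt "1 0.0878 0.2827 0.1 -0.4932 -1.1513 -0.7049" --pt "1 0.0878 0.2827 0.1 -0.4932 -1.1513 -0.7049" --pt "1 0.0878 0.2827 0.1 -0.4932 -1.1513 -0.7049" --pt "1 0.0878 0.2827 0.1 -0.4932 -1.1513 -0.7049" --pt "1 0.0878 0.2827 0.1 -0.4932 -1.1513 -0.7049" --pt "1 0.0878 0.2827 0.1 -0.4932 -1.1513 -0.7049" --pt "1 0.0878 0.2827 0.1 -0.4932 -1.1513 -0.7049" --pt "1 0.0878 0.2827 0.1 -0.4932 -1.1513 -0.7049" --pt "1 0.0878 0.2827 0.1 -0.4932 -1.1513 -0.7049" --pt "1 0.0878 0.2827 0.1 -0.4932 -1.1513 -0.7049" --pt "1 0.0878 0.2827 0.1 -0.4932 -1.1513 -0.7049" --pt "1 0.0878 0.2827 0.1 -0.4932 -1.1513 -0.7049" --pt "1 0.0878 0.2827 0.1 -0.4932 -1.1513 -0.7049"

```text
time: 3.18
ee_pos: [410.9, 236.3, 306.0]
tool_rot: [3.134, 1.173, -2.591]
force: [-1.0, -0.1, -0.7]
gripper_width: 0.999
gripper_force: 0.0
```

Run:
```python
from h import *
st();w=snap("wrist");cv2.imwrite("pics/w1.png",w["image"]);p=pts(w);np.savez("w1.npz",p=p,im=w["image"]);print(w["P"].round(2))
for (u,v) in [(320,200),(320,250),(320,150)]: print(p[v,u].round())
```

```text
t 3.18 p [410.9 236.3 306. ] q [ 0.116 -0.358 -1.176 -0.382  0.406 -0.179] F [-1.  -0.1 -0.7] w 0.999 0.0 yaw 32.0 tilt 67.2 y [-0.529  0.849  0.003]
[[-5.3000e-01  9.0000e-02  8.4000e-01  2.8840e+02]
 [ 8.5000e-01  5.0000e-02  5.3000e-01  1.5988e+02]
 [ 0.0000e+00  9.9000e-01 -1.1000e-01  2.8838e+02]
 [ 0.0000e+00  0.0000e+00  0.0000e+00  1.0000e+00]]
[2066. 1293.   76.]
[2067. 1291.  390.]
[2067. 1295. -249.]
```

View pics/w1.png

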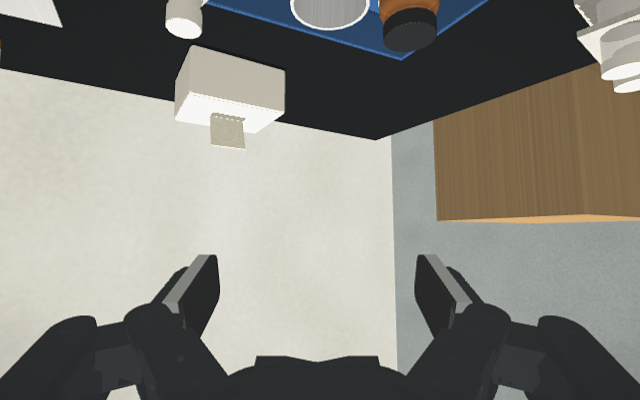

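The wrist view shows the cup rim cut off at the top, around (330,10), between the flask at (185,15) and the jar at (410,30). Joint 3 is at its limit, so I'll approach from above rather than from behind.

Run:
```python
from h import *
from scipy.optimize import least_squares
d=np.load("w1.npz");p=d["p"][0:34,280:378].reshape(-1,3);q=p[(p[:,2]>93)&(p[:,2]<107)]
f=least_squares(lambda c:np.hypot(q[:,0]-c[0],q[:,1]-c[1])-c[2],[502,309,32],loss="soft_l1");print(len(q),f.x.round(1),np.percentile(q[:,2],[5,50,95]))
go([485,298,200],32,70)
```

```text
860 [500.1 304.9  30.5] [ 93.59175538  98.40315189 101.16507185]
shift [0.0605 0.0124 0.1291] turn [ 0.0009 -0.0493 -0.003 ] rows 3.4
```

arm_command --pt "1 0 0 0.02 0 0 0" --pt "1 0 0 0.04 0 0 0" --pt "1 0 0 0.04 0 0 0"

```text
time: 3.48
ee_pos: [444.6, 257.7, 291.5]
tool_rot: [3.133, 1.169, -2.59]
force: [-1.0, 0.6, 0.1]
gripper_width: 0.998
gripper_force: 0.0
```

Run:
```python
from h import *
st();go([482,295,200],32,70)
```

```text
t 3.48 p [444.6 257.7 291.5] q [ 0.183 -0.22  -1.175 -0.526  0.346 -0.15 ] F [-1.   0.6  0.1] w 0.998 0.0 yaw 32.1 tilt 67.0 y [-0.531  0.847  0.003]
shift [0.0641 0.0115 0.0832] turn [ 0.0023 -0.0528 -0.0026] rows 2.5
```

arm_command --pt "1 0.032 0.006 0.042 0 -0.027 0" --pt "1 0.064 0.0115 0.083 0.002 -0.053 -0.003" --pt "1 0.064 0.0115 0.083 0.002 -0.053 -0.003" --pt "1 0.064 0.0115 0.083 0.002 -0.053 -0.003" --pt "1 0.064 0.0115 0.083 0.002 -0.053 -0.003" --pt "1 0.064 0.0115 0.083 0.002 -0.053 -0.003"

```text
time: 3.98
ee_pos: [512.3, 310.7, 240.6]
tool_rot: [3.14, 1.177, -2.581]
force: [-0.4, 0.4, 0.1]
gripper_width: 1.0
gripper_force: 0.0
```

Run:
```python
from h import *
st();go([481,294.5,74],32,70)
```

```text
t 3.98 p [512.3 310.7 240.6] q [ 0.3    0.101 -1.176 -0.871  0.243 -0.102] F [-0.4  0.4  0.1] w 1.0 0.0 yaw 32.2 tilt 67.4 y [-0.533  0.846  0.001]
shift [0.1673 0.0028 0.0315] turn [ 0.004  -0.0448  0.0007] rows 4.1
```

```bash
cat > fk.py <<'E'
import numpy as np
from scipy.optimize import least_squares
from scipy.spatial.transform import Rotation as Ro
D=[([-1.34227,.263516,-.04884,1.25941,0,1.41549],[196.5,-486.6,247.9]),([-.353,.04,-.13,1.401,0,-.101],[399.7,-60.7,320.1]),
([.116,-.358,-1.176,-.382,.406,-.179],[410.9,236.3,306]),([.183,-.22,-1.175,-.526,.346,-.15],[444.6,257.7,291.5]),([.3,.101,-1.176,-.871,.243,-.102],[512.3,310.7,240.6])]
Ry=lambda a:Ro.from_euler("y",a).as_matrix(); Rz=lambda a:Ro.from_euler("z",a).as_matrix()
def fk(q,P):
    r0,z0,off,L1,L2,L4,Lt=P
    p=np.array([r0,off,z0])+Ry(q[1])@[0,0,L1]+Ry(q[1]-q[2])@[L2,0,0]
    F=Ry(q[1]-q[2]+q[3]); p=p+F@[L4,0,0]+F@Rz(q[4])@[Lt,0,0]
    return Rz(q[0])@p, Rz(q[0])@F@Rz(q[4])[:,0]
f=least_squares(lambda P:np.r_[np.concatenate([fk(q,P)[0]-p for q,p in D]),(P-[0,250,80,400,400,100,200])*.003],[0,250,80,400,400,100,200])
P=f.x
lim=np.array([[-2.65,2.65],[-.89,1.7],[-1.18,1.37],[-2.13,2.11],[-1.35,1.29]]).T
def ik(pos,yaw,tilt,x0=(.3,.3,-.8,-.3,.2)):
    y,t=np.radians([yaw,tilt]); a=np.array([np.sin(t)*np.cos(y),np.sin(t)*np.sin(y),-np.cos(t)])
    def e(q): p,z=fk(q,P); return np.r_[p-pos,(z-a)*300]
    s=least_squares(e,x0,bounds=(lim[0],lim[1])); return s.x.round(2),np.abs(s.fun).max().round(1)
E
python3 - <<'E'
from fk import *
print(P.round(1),np.abs(f.fun).max())
for t in (45,55,60,65,70):
    print(t,"grasp",[ik([501,306.5,74],y,t) for y in (20,32,40)],"pour",[ik([640,-310,z],-28,t) for z in (195,215)],"tray",ik([457,-12,72],0,t))
E
```

```text
[-125.1  257.3   81.9  678.4  501.9  263.7  264.9] 18.393228895549186
45 grasp [(array([ 0.44,  0.23, -0.97, -0.42, -0.06]), np.float64(0.0)), (array([ 0.34,  0.23, -0.98, -0.41,  0.15]), np.float64(0.0)), (array([ 0.28,  0.22, -0.95, -0.34,  0.29]), np.float64(0.0))] pour [(array([-0.59,  0.16, -0.64, -0.01,  0.07]), np.float64(0.0)), (array([-0.59,  0.13, -0.62,  0.04,  0.07]), np.float64(0.0))] tray (array([-0.35,  0.08, -1.18, -0.43,  0.25]), np.float64(2.1))
55 grasp [(array([ 0.44,  0.41, -1.15, -0.94, -0.08]), np.float64(0.0)), (array([ 0.32,  0.4 , -1.15, -0.93,  0.19]), np.float64(0.0)), (array([ 0.24,  0.37, -1.13, -0.84,  0.37]), np.float64(0.0))] pour [(array([-0.6 ,  0.19, -0.82, -0.39,  0.09]), np.float64(0.0)), (array([-0.6 ,  0.16, -0.79, -0.34,  0.09]), np.float64(0.0))] tray (array([-0.41,  0.08, -1.18, -0.46,  0.33]), np.float64(30.9))
60 grasp [(array([ 0.46,  0.49, -1.18, -1.11, -0.1 ]), np.float64(8.4)), (array([ 0.32,  0.46, -1.18, -1.07,  0.21]), np.float64(10.6)), (array([ 0.23,  0.47, -1.18, -1.05,  0.41]), np.float64(5.4))] pour [(array([-0.6 ,  0.24, -0.9 
[... 270 characters left out ...]
-1.13,  0.22]), np.float64(25.8)), (array([ 0.21,  0.51, -1.18, -1.12,  0.45]), np.float64(19.3))] pour [(array([-0.61,  0.32, -0.97, -0.85,  0.11]), np.float64(0.0)), (array([-0.61,  0.27, -0.96, -0.79,  0.11]), np.float64(0.0))] tray (array([-0.52,  0.09, -1.18, -0.48,  0.51]), np.float64(59.9))
70 grasp [(array([ 0.51,  0.61, -1.18, -1.3 , -0.19]), np.float64(34.0)), (array([ 0.31,  0.55, -1.18, -1.22,  0.24]), np.float64(40.6)), (array([ 0.19,  0.56, -1.18, -1.2 ,  0.51]), np.float64(32.4))] pour [(array([-0.61,  0.42, -1.04, -1.11,  0.11]), np.float64(0.0)), (array([-0.61,  0.37, -1.03, -1.04,  0.11]), np.float64(0.0))] tray (array([-0.65,  0.11, -1.18, -0.47,  0.69]), np.float64(68.1))
```

```bash
sed -i 's/r0,z0,off,L1,L2,L4,Lt=P/r0,z0,off,L1,L2,L4,Lt,e=P/; s/@\[L2,0,0\]/@[L2,0,e]/; s/400,400,100,200\]/400,400,100,200,30]/g; s/\*.003/*.01/' fk.py
python3 - <<'E'
from fk import *
print(P.round(1),np.abs(f.fun).max().round(2),[ (fk(q,P)[0]-p).round(1) for q,p in D])
for t in (45,50,55,60,65):
    print(t,"grasp",[(y,)+ik([501,306.5,74],y,t) for y in (-10,20,32,40)])
    print("   tray",[(y,)+ik([457,-12,72],y,t,x) for y in (-80,-60,-40,0,30,50,70) for x in [(np.radians(-y/2),.3,-.8,-.3,np.radians(y))]])
E
```

```text
[2.000e-01 1.592e+02 8.110e+01 5.812e+02 3.695e+02 1.387e+02 2.686e+02
 5.080e+01] 1.81 [array([-0. ,  0.1, -0. ]), array([ 0. , -0.1,  0.1]), array([ 0. ,  0.1, -0.1]), array([ 0. , -0.3, -0.2]), array([-0.1,  0.3,  0.2])]
45 grasp [(-10, array([ 0.65,  0.35, -0.86, -0.23, -0.54]), np.float64(0.0)), (20, array([ 0.44,  0.3 , -1.07, -0.58, -0.06]), np.float64(0.0)), (32, array([ 0.34,  0.3 , -1.08, -0.57,  0.15]), np.float64(0.0)), (40, array([ 0.27,  0.29, -1.06, -0.52,  0.29]), np.float64(0.0))]Traceback (most recent call last):
  File "<stdin>", line 5, in <module>
  File "fk.py", line 18, in ik
    s=least_squares(e,x0,bounds=(lim[0],lim[1])); return s.x.round(2),np.abs(s.fun).max().round(1)
    return func(*args, **kwargs)
    raise ValueError("Initial guess is outside of provided bounds")
ValueError: Initial guess is outside of provided bounds
```

Run:
```python
from fk import *
for t in (45,50,55,60,65):
    print(t,"grasp",[(y,)+ik([501,306.5,74],y,t) for y in (-10,20,40)])
    print("   tray",[(y,)+ik([457,-12,72],y,t,x) for y in (-90,-70,-50,-30,0,30,50,70,90) for x in [(np.radians(-y/2),.3,-.8,-.3,np.clip(np.radians(y),-1.2,1.2))]])
    print("   pour",[(ti,)+ik([640,-310,z],-28,ti) for z in (195,) for ti in (t,75,90)])
```

```text
45 grasp [(-10, array([ 0.65,  0.35, -0.86, -0.23, -0.54]), np.float64(0.0)), (20, array([ 0.44,  0.3 , -1.07, -0.58, -0.06]), np.float64(0.0)), (40, array([ 0.27,  0.29, -1.06, -0.52,  0.29]), np.float64(0.0))]
   tray [(-90, array([ 0.21,  0.47, -0.51,  0.79, -0.76]), np.float64(0.0)), (-70, array([ 0.21,  0.33, -0.78,  0.32, -0.78]), np.float64(0.0)), (-50, array([ 0.15,  0.23, -1.05, -0.19, -0.65]), np.float64(0.0)), (-30, array([ 0.02,  0.16, -1.18, -0.43, -0.38]), np.float64(10.9)), (0, array([-0.34,  0.07, -1.18, -0.33,  0.23]), np.float64(21.1)), (30, array([-0.61,  0.17, -1.13, -0.13,  0.7 ]), np.float64(0.0)), (50, array([-0.66,  0.28, -0.88,  0.38,  0.78]), np.float64(0.0)), (70, array([-0.64,  0.42, -0.63,  0.8 ,  0.74]), np.float64(0.0)), (90, array([-0.58,  0.55, -0.4 ,  1.12,  0.63]), np.float64(0.0))]
   pour [(45, array([-0.59,  0.23, -0.61, -0.05,  0.07]), np.float64(0.0)), (75, array([-0.61,  0.49, -1.12, -1.35,  0.12]), np.float64(0.0)), (90, array([-0.6 ,  0.81, -1.18, -1.97,  0.11]), np.float64(18.0))]
50 grasp [(-10, array([ 0.67,  0.38, -0.93, -0.4 , -0.61]), 
[... 3407 characters left out ...]
.float64(0.0)), (-50, array([ 0.31,  0.45, -1.18, -0.65, -1.01]), np.float64(12.3)), (-30, array([ 0.25,  0.3 , -1.18, -0.62, -0.75]), np.float64(47.0)), (0, array([-0.44,  0.05, -1.18, -0.4 ,  0.4 ]), np.float64(76.1)), (30, array([-0.83,  0.36, -1.18, -0.21,  1.09]), np.float64(19.7)), (50, array([-0.81,  0.48, -0.91,  0.41,  1.12]), np.float64(0.0)), (70, array([-0.76,  0.65, -0.57,  1.05,  0.98]), np.float64(0.0)), (90, array([-0.67,  0.78, -0.3 ,  1.41,  0.79]), np.float64(0.0))]
   pour [(65, array([-0.61,  0.33, -0.97, -0.86,  0.11]), np.float64(0.0)), (75, array([-0.61,  0.49, -1.12, -1.35,  0.12]), np.float64(0.0)), (90, array([-0.6 ,  0.81, -1.18, -1.97,  0.11]), np.float64(18.0))]
```

Run:
```python
from fk import *
import h
for y in (-10,-5,0,8): print(y,ik([476,311,180],y,60),ik([480,308,72],y,60),ik([503,306,72],y,60),ik([503,306,240],y,60))
h.go([476,311,180],-8,60)
```

```text
-10 (array([ 0.77,  0.21, -0.93, -0.37, -0.78]), np.float64(0.0)) (array([ 0.76,  0.49, -1.09, -0.81, -0.77]), np.float64(0.0)) (array([ 0.72,  0.5 , -1.06, -0.82, -0.74]), np.float64(0.0)) (array([ 0.72,  0.12, -0.81, -0.19, -0.74]), np.float64(0.0))
-5 (array([ 0.74,  0.2 , -1.  , -0.49, -0.69]), np.float64(0.0)) (array([ 0.72,  0.5 , -1.16, -0.97, -0.68]), np.float64(0.0)) (array([ 0.68,  0.51, -1.13, -0.97, -0.65]), np.float64(0.0)) (array([ 0.68,  0.1 , -0.87, -0.29, -0.65]), np.float64(0.0))
0 (array([ 0.7 ,  0.19, -1.05, -0.59, -0.59]), np.float64(0.0)) (array([ 0.7 ,  0.49, -1.18, -1.  , -0.6 ]), np.float64(4.8)) (array([ 0.65,  0.52, -1.18, -1.06, -0.55]), np.float64(1.5)) (array([ 0.65,  0.08, -0.92, -0.37, -0.55]), np.float64(0.0))
8 (array([ 0.63,  0.17, -1.13, -0.72, -0.42]), np.float64(0.0)) (array([ 0.64,  0.45, -1.18, -0.97, -0.45]), np.float64(14.8)) (array([ 0.59,  0.48, -1.18, -1.03, -0.41]), np.float64(11.2)) (array([ 0.58,  0.05, -0.98, -0.46, -0.37]), np.float64(0.0))
shift [ 0.0677  0.0195 -0.005 ] turn [0.6302 0.124  0.3104] rows 5.7
```

arm_command --pt "1 0.0 0.01 -0.003 0.11 0.02 0.055" --pt "1 0.01 0.02 -0.005 0.22 0.044 0.11" --pt "1 0.02 0.02 -0.005 0.33 0.065 0.16" --pt "1 0.035 0.02 -0.005 0.43 0.085 0.21" --pt "1 0.05 0.02 -0.005 0.53 0.105 0.26" --pt "1 0.0677 0.0195 -0.005 0.6302 0.124 0.3104" --pt "1 0.0677 0.0195 -0.005 0.6302 0.124 0.3104" --pt "1 0.0677 0.0195 -0.005 0.6302 0.124 0.3104" --pt "1 0.0677 0.0195 -0.005 0.6302 0.124 0.3104" --pt "1 0.0677 0.0195 -0.005 0.6302 0.124 0.3104"

```text
time: 4.82
ee_pos: [476.9, 309.9, 182.3]
tool_rot: [3.137, 1.051, 2.999]
force: [0.1, -0.9, 1.3]
gripper_width: 1.003
gripper_force: 0.0
```

Run:
```python
from h import *
from scipy.optimize import least_squares
st();w=snap("wrist");cv2.imwrite("pics/w2.png",w["image"]);p=pts(w)
k=np.hypot(p[...,0]-501,p[...,1]-307)<42; q=p[k&(p[...,2]>95)&(p[...,2]<104)]
print(len(q))
if len(q)>20:
  f=least_squares(lambda c:np.hypot(q[:,0]-c[0],q[:,1]-c[1])-c[2],[502,309,32],loss="soft_l1");print(f.x.round(1),np.percentile(q,[2,98],axis=0).round())
go([480,309,72],-8,60);go([503,307,72],-8,60)
```

```text
t 4.82 p [476.9 309.9 182.3] q [ 0.753  0.204 -0.961 -0.426 -0.74   0.553] F [ 0.1 -0.9  1.3] w 1.003 0.0 yaw -7.9 tilt 60.2 y [0.138 0.99  0.002]
2956
[499.1 305.5  31. ] [[468. 275.  95.]
 [531. 336. 101.]]
shift [ 0.094  -0.0005  0.0575] turn [ 0.001   0.0036 -0.0018] rows 2.6
shift [0.0826 0.0008 0.0775] turn [ 0.001   0.0036 -0.0018] rows 2.7
```

View pics/w2.png

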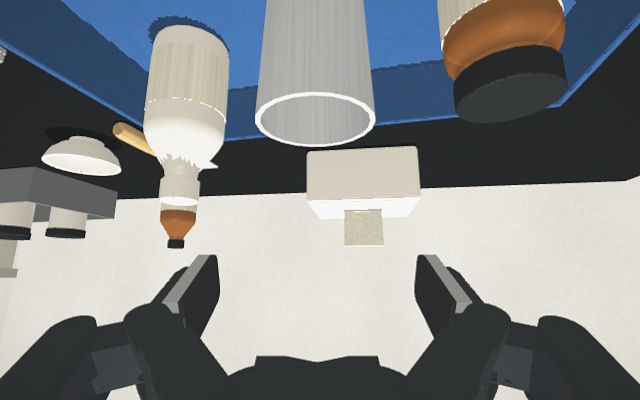

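The wrist view shows the cup rim at (316,119), centred between the fingers. The flask (185,120) and the jar (510,80) are well clear.

arm_command --pt "1 0.024 0 0.014 0 0 0" --pt "1 0.048 0 0.028 0 0.002 0" --pt "1 0.072 -0.0005 0.042 0 0.003 0" --pt "1 0.094 -0.001 0.056 0 0.003 0" --pt "1 0.094 -0.001 0.056 0 0.003 0" --pt "1 0.09 -0.001 0.063 0 0.003 0" --pt "1 0.086 0 0.07 0 0.003 0" --pt "1 0.083 0 0.076 0 0.003 0" --pt "1 0.083 0 0.076 0 0.003 0" --pt "1 0.083 0 0.076 0 0.003 0"

```text
time: 5.7
ee_pos: [502.0, 307.2, 73.3]
tool_rot: [3.135, 1.049, 2.994]
force: [0.4, -0.4, 0.3]
gripper_width: 1.0
gripper_force: 0.0
```

Run:
```python
from h import *
st()
```

```text
t 5.7 p [502.  307.2  73.3] q [ 0.708  0.502 -1.091 -0.878 -0.708  0.518] F [ 0.4 -0.4  0.3] w 1.0 0.0 yaw -8.0 tilt 60.1 y [0.141 0.99  0.003]
```

arm_command --pt "-1 0 0 0 0 0 0" --pt "-1 0 0 0 0 0 0" --pt "-1 0 0 0 0 0 0" --pt "-1 0 0 0 0 0 0" --pt "-1 0 0 0 0 0 0" --pt "-1 0 0 0 0 0 0" --pt "-1 0 0 0 0 0 0" --pt "-1 0 0 0 0 0 0" --pt "-1 0 0 0 0 0 0" --pt "-1 0 0 0 0 0 0" --pt "-1 0 0 0 0 0 0" --pt "-1 0 0 0 0 0 0"

```text
time: 6.7
ee_pos: [501.2, 307.2, 72.7]
tool_rot: [3.138, 1.049, 2.997]
force: [-3.6, -2.1, 9.4]
gripper_width: 0.722
gripper_force: 62.8
```

Run:
```python
from h import *
st(); go([503,306,270],-8,60)
```

```text
t 6.7 p [501.2 307.2  72.7] q [ 0.71   0.504 -1.093 -0.88  -0.709  0.518] F [-3.6 -2.1  9.4] w 0.722 62.77700703358278 yaw -8.0 tilt 60.1 y [0.141 0.99  0.002]
shift [-0.1721 -0.0005 -0.0967] turn [-0.0005  0.0019 -0.0025] rows 4.7
```

arm_command --pt "-1 -0.007 0 -0.004 0 0 0" --pt "-1 -0.018 0 -0.01 0 0 0" --pt "-1 -0.034 0 -0.019 0 0 0" --pt "-1 -0.052 0 -0.029 0 0 0" --pt "-1 -0.07 0 -0.039 0 0 0" --pt "-1 -0.088 0 -0.05 0 0 0" --pt "-1 -0.106 0 -0.06 0 0 0" --pt "-1 -0.124 0 -0.07 0 0 0" --pt "-1 -0.142 0 -0.08 0 0 0" --pt "-1 -0.158 0 -0.089 0 0 0" --pt "-1 -0.168 0 -0.095 0 0 0" --pt "-1 -0.172 0 -0.097 0 0 0" --pt "-1 -0.172 0 -0.097 0 0 0"

```text
time: 7.78
ee_pos: [502.9, 306.8, 269.8]
tool_rot: [3.137, 1.048, 2.998]
force: [0.6, 0.2, -2.8]
gripper_width: 0.725
gripper_force: 65.5
```

Run:
```python
from h import *
import fk
st(); go([634,-310,270],-28,60); go([560,0,270],-18,60)
print(fk.ik([634,-310,270],-28,60),fk.ik([634,-310,230],-28,75),fk.ik([634,-310,190],-28,75),fk.ik([560,0,270],-18,60))
```

```text
t 7.78 p [502.9 306.8 269.8] q [ 0.706  0.069 -0.781 -0.135 -0.705  0.515] F [ 0.6  0.2 -2.8] w 0.725 65.54722574539483 yaw -7.9 tilt 60.0 y [0.139 0.99  0.002]
shift [-0.1091 -0.5925  0.1862] turn [3.032e-01 2.000e-04 1.724e-01] rows 15.1
shift [-0.0503 -0.2959  0.0856] turn [0.152  0.0004 0.0851] rows 7.5
(array([-0.61,  0.14, -0.77, -0.38,  0.11]), np.float64(0.0)) (array([-0.62,  0.38, -1.09, -1.21,  0.12]), np.float64(0.0)) (array([-0.62,  0.51, -1.14, -1.38,  0.12]), np.float64(0.0)) (array([-0.03, -0.08, -1.  , -0.38, -0.25]), np.float64(0.0))
```

arm_command --pt "-1 -0.001 -0.007 0.002 0.004 0 0.002" --pt "-1 -0.004 -0.022 0.006 0.011 0 0.006" --pt "-1 -0.008 -0.045 0.013 0.023 0 0.013" --pt "-1 -0.013 -0.074 0.021 0.038 0 0.021" --pt "-1 -0.018 -0.104 0.03 0.053 0 0.03" --pt "-1 -0.023 -0.134 0.039 0.069 0 0.039" --pt "-1 -0.028 -0.164 0.047 0.084 0 0.047" --pt "-1 -0.033 -0.194 0.056 0.1 0 0.056" --pt "-1 -0.038 -0.224 0.065 0.115 0 0.064" --pt "-1 -0.043 -0.252 0.073 0.13 0 0.072" --pt "-1 -0.047 -0.275 0.08 0.141 0 0.079" --pt "-1 -0.049 -0.29 0.084 0.149 0 0.083" --pt "-1 -0.05 -0.296 0.086 0.152 0 0.085" --pt "-1 -0.05 -0.296 0.086 0.152 0 0.085"

```text
time: 8.95
ee_pos: [559.7, -1.7, 267.5]
tool_rot: [-3.138, 1.045, 2.828]
force: [-0.8, -0.0, -3.3]
gripper_width: 0.729
gripper_force: 65.6
```

Run:
```python
from h import *
st(); go([634,-310,260],-28,60)
```

```text
t 8.95 p [559.7  -1.7 267.5] q [-0.031 -0.078 -1.003 -0.381 -0.248  0.145] F [-0.8 -0.  -3.3] w 0.729 65.63971972034778 yaw -18.2 tilt 59.9 y [ 0.312  0.95  -0.002]
shift [-0.0767 -0.2698  0.1482] turn [ 0.1478 -0.002   0.0876] rows 7.6
```

arm_command --pt "-1 -0.002 -0.006 0.003 0.004 0 0.002" --pt "-1 -0.006 -0.02 0.011 0.011 0 0.006" --pt "-1 -0.012 -0.043 0.024 0.023 0 0.014" --pt "-1 -0.02 -0.07 0.039 0.038 0 0.023" --pt "-1 -0.028 -0.098 0.054 0.053 0 0.032" --pt "-1 -0.036 -0.126 0.069 0.069 0 0.041" --pt "-1 -0.044 -0.154 0.084 0.084 0 0.05" --pt "-1 -0.052 -0.182 0.1 0.1 0 0.059" --pt "-1 -0.059 -0.209 0.115 0.114 0 0.068" --pt "-1 -0.066 -0.233 0.128 0.128 0 0.076" --pt "-1 -0.072 -0.253 0.139 0.139 0 0.082" --pt "-1 -0.075 -0.265 0.146 0.146 0 0.086" --pt "-1 -0.077 -0.27 0.148 0.148 0 0.088" --pt "-1 -0.077 -0.27 0.148 0.148 0 0.088"

```text
time: 10.12
ee_pos: [635.4, -308.6, 261.5]
tool_rot: [3.139, 1.046, 2.653]
force: [-0.6, 0.4, -2.1]
gripper_width: 0.726
gripper_force: 65.8
```

Run:
```python
from h import *
st(); go([634,-310,230],-28,75)
w=snap("top");cv2.imwrite("pics/t2.png",cv2.resize(w["image"][100:260,300:500],None,fx=3,fy=3))
w=snap("wrist");cv2.imwrite("pics/w3.png",w["image"])
p=pts(w);k=np.hypot(p[...,0]-605,p[...,1]+323)<75; q=p[k&(p[...,2]>118)&(p[...,2]<130)]; print(len(q))
if len(q)>30: print(np.percentile(q,[1,99],axis=0).round(), cv2.minEnclosingCircle(q[:,:2].astype(np.float32)))
```

```text
t 10.12 p [ 635.4 -308.6  261.5] q [-0.608  0.151 -0.787 -0.411  0.105 -0.06 ] F [-0.6  0.4 -2.1] w 0.726 65.76189584448002 yaw -27.8 tilt 60.0 y [0.468 0.884 0.001]
shift [ 0.0276 -0.0019  0.0153] turn [ 0.0025 -0.2625 -0.0003] rows 2.1
3728
[[ 593. -387.  118.]
 [ 663. -286.  125.]] ((617.369873046875, -334.2251892089844), 58.716957092285156)
```

View pics/w3.png

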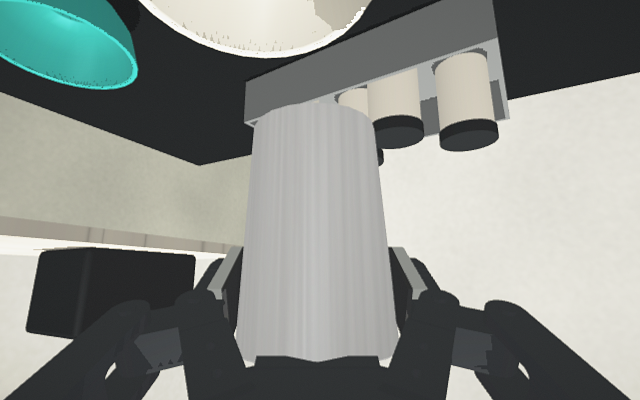

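The wrist view looks at the cup's underside, with the foot at (320,105), so the cup is held straight. The bowl rim shows behind it at (255,50), where I expected it.

arm_command --pt "-1 0.007 0 0.004 0 -0.06 0" --pt "-1 0.014 -0.001 0.008 0 -0.13 0" --pt "-1 0.021 -0.002 0.012 0 -0.2 0" --pt "-1 0.0276 -0.002 0.0153 0 -0.2625 0" --pt "-1 0.0276 -0.002 0.0153 0 -0.2625 0" --pt "-1 0.0276 -0.002 0.0153 0 -0.2625 0"

```text
time: 10.72
ee_pos: [632.9, -308.3, 227.9]
tool_rot: [3.135, 1.308, 2.65]
force: [0.2, 0.4, -3.7]
gripper_width: 0.722
gripper_force: 65.8
```

Run:
```python
from h import *
st(); go([634,-310,230],-28,75,60);go([634,-310,192],-28,75,90);go([634,-310,190],-28,75,160)
```

```text
t 10.72 p [ 632.9 -308.3  227.9] q [-0.618  0.387 -1.093 -1.216  0.129 -0.033] F [ 0.2  0.4 -3.7] w 0.722 65.76625613495708 yaw -27.8 tilt 74.9 y [0.467 0.884 0.002]
shift [-0.0025 -0.001   0.0011] turn [ 0.0027 -0.0029  1.0464] rows 8.4
shift [ 0.0342 -0.001   0.011 ] turn [ 0.002  -0.0037  1.57  ] rows 12.6
shift [ 0.0361 -0.0011  0.0115] turn [-6.0000e-04 -5.4000e-03  2.7917e+00] rows 22.3
```

arm_command --pt "-1 0 0 0 0 0 0.06" --pt "-1 0 0 0 0 0 0.16" --pt "-1 0 0 0 0 0 0.27" --pt "-1 0 0 0 0 0 0.38" --pt "-1 0 0 0 0 0 0.49" --pt "-1 0 0 0 0 0 0.6" --pt "-1 0.003 0 0.001 0 0 0.7" --pt "-1 0.006 0 0.002 0 0 0.8" --pt "-1 0.009 0 0.003 0 0 0.88" --pt "-1 0.013 0 0.004 0 0 0.96" --pt "-1 0.017 0 0.005 0 0 1.04" --pt "-1 0.021 -0.001 0.006 0 0 1.11" --pt "-1 0.025 -0.001 0.008 0 0 1.18" --pt "-1 0.029 -0.001 0.009 0 0 1.24" --pt "-1 0.033 -0.001 0.01 0 0 1.29" --pt "-1 0.035 -0.001 0.011 0 0 1.33" --pt "-1 0.035 -0.001 0.011 0 0 1.36" --pt "-1 0.035 -0.001 0.011 0 0 1.36"

```text
time: 12.22
ee_pos: [635.1, -311.0, 194.2]
tool_rot: [1.839, 0.201, 1.14]
force: [-0.2, -0.1, -3.6]
gripper_width: 0.724
gripper_force: 66.0
```

Run:
```python
from h import *
st(); go([634,-310,190],-28,75,160)
w=snap("scene");cv2.imwrite("pics/s2.png",cv2.resize(w["image"][110:260,150:350],None,fx=4,fy=4))
```

```text
t 12.22 p [ 635.1 -311.   194.2] q [-0.62   0.492 -1.13  -1.357  0.13   1.327] F [-0.2 -0.1 -3.6] w 0.724 65.96782835258637 yaw -27.8 tilt 75.0 y [0.321 0.064 0.945]
shift [ 0.0012 -0.0042 -0.0003] turn [-0.0023 -0.0028  1.4308] rows 11.4
```

View pics/s2.png

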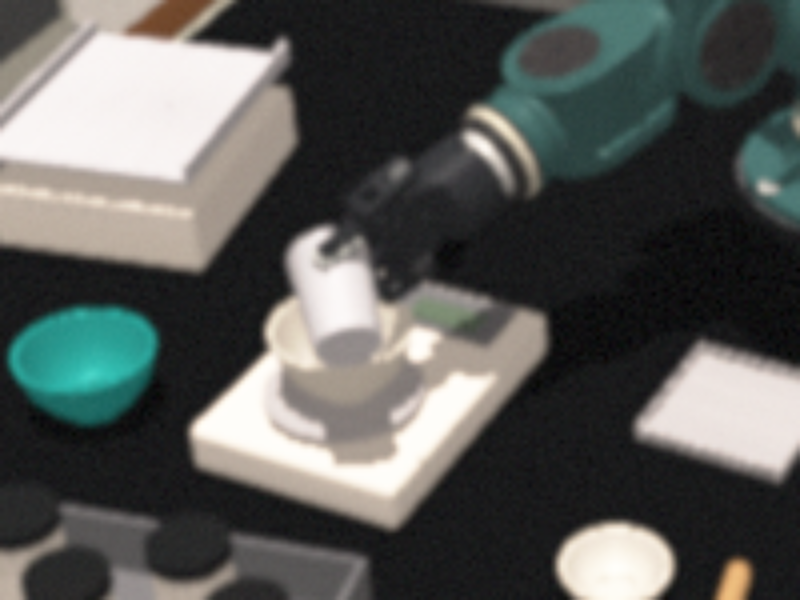

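The scene crop shows the cup above the bowl at (340,300), tilted with its foot towards the camera and its mouth over the back right of the bowl. Nothing has spilled, so I'll go on slowly.

arm_command --pt "-1 0 0 0 0 0 0.02" --pt "-1 0 0 0 0 0 0.05" --pt "-1 0 0 0 0 0 0.08" --pt "-1 0 0 0 0 0 0.11" --pt "-1 0 0 0 0 0 0.15" --pt "-1 0 0 0 0 0 0.19" --pt "-1 0 0 0 0 0 0.23" --pt "-1 0 0 0 0 0 0.27" --pt "-1 0 0 0 0 0 0.31" --pt "-1 0 0 0 0 0 0.35" --pt "-1 0 0 0 0 0 0.39" --pt "-1 0 0 0 0 0 0.43" --pt "-1 0 0 0 0 0 0.47" --pt "-1 0 0 0 0 0 0.51" --pt "-1 0 0 0 0 0 0.55" --pt "-1 0 0 0 0 0 0.59" --pt "-1 0 0 0 0 0 0.63" --pt "-1 0 0 0 0 0 0.67" --pt "-1 0 0 0 0 0 0.7" --pt "-1 0 0 0 0 0 0.72"

```text
time: 13.93
ee_pos: [634.9, -311.5, 194.1]
tool_rot: [1.868, -0.493, 0.941]
force: [0.4, 0.4, -2.0]
gripper_width: 0.726
gripper_force: 66.1
```

arm_command --pt "-1 0 0 0 0 0 0.03" --pt "-1 0 0 0 0 0 0.07" --pt "-1 0 0 0 0 0 0.12" --pt "-1 0 0 0 0 0 0.17" --pt "-1 0 0 0 0 0 0.22" --pt "-1 0 0 0 0 0 0.27" --pt "-1 0 0 0 0 0 0.32" --pt "-1 0 0 0 0 0 0.37" --pt "-1 0 0 0 0 0 0.42" --pt "-1 0 0 0 0 0 0.47" --pt "-1 0 0 0 0 0 0.52" --pt "-1 0 0 0 0 0 0.57" --pt "-1 0 0 0 0 0 0.62" --pt "-1 0 0 0 0 0 0.67" --pt "-1 0 0 0 0 0 0.7" --pt "-1 0 0 0 0 0 0.7" --pt "-1 0 0 0 0 0 0.7" --pt "-1 0 0 0 0 0 0.7" --pt "-1 0 0 0 0 0 0.7" --pt "-1 0 0 0 0 0 0.7"

```text
time: 15.6
ee_pos: [634.7, -311.7, 193.8]
tool_rot: [2.219, -1.129, 0.485]
force: [0.1, -0.4, -1.6]
gripper_width: 0.725
gripper_force: 66.1
```

Run:
```python
from h import *
st(); go([634,-310,250],-28,75,160); go([634,-310,250],-28,75,60)
w=snap("scene");a=cv2.resize(w["image"][150:250,180:310],None,fx=3,fy=3)
w=snap("top");b=cv2.resize(w["image"][120:220,350:480],None,fx=3,fy=3)
cv2.imwrite("pics/s3.png",np.hstack([a,b]))
```

```text
t 15.6 p [ 634.7 -311.7  193.8] q [-0.621  0.494 -1.131 -1.362  0.13   2.746] F [ 0.1 -0.4 -1.6] w 0.725 66.10476407920942 yaw -27.9 tilt 75.0 y [-0.357 -0.87   0.341]
shift [ 0.0509  0.018  -0.0159] turn [-0.0019 -0.0014  0.0125] rows 1.3
shift [ 0.0509  0.018  -0.0159] turn [-1.0000e-04 -2.6000e-03 -1.7329e+00] rows 13.9
```

View pics/s3.png

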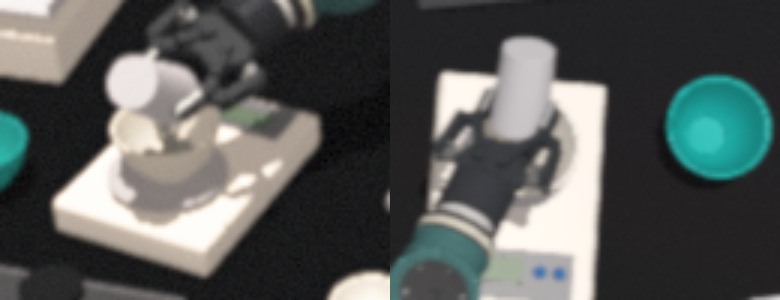

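The crops show the cup upside down over the bowl, with no stones on the pan or the balance. I'll lift it and turn it back upright.

arm_command --pt "-1 0.006 0.002 -0.002 0 0 0" --pt "-1 0.02 0.007 -0.006 0 0 0" --pt "-1 0.036 0.012 -0.011 0 0 0" --pt "-1 0.047 0.016 -0.015 0 0 0" --pt "-1 0.051 0.018 -0.016 0 0 -0.05" --pt "-1 0.051 0.018 -0.016 0 0 -0.15" --pt "-1 0.051 0.018 -0.016 0 0 -0.27" --pt "-1 0.051 0.018 -0.016 0 0 -0.39" --pt "-1 0.051 0.018 -0.016 0 0 -0.51" --pt "-1 0.051 0.018 -0.016 0 0 -0.63" --pt "-1 0.051 0.018 -0.016 0 0 -0.75" --pt "-1 0.051 0.018 -0.016 0 0 -0.87" --pt "-1 0.051 0.018 -0.016 0 0 -0.99" --pt "-1 0.051 0.018 -0.016 0 0 -1.11" --pt "-1 0.051 0.018 -0.016 0 0 -1.23" --pt "-1 0.051 0.018 -0.016 0 0 -1.35" --pt "-1 0.051 0.018 -0.016 0 0 -1.47" --pt "-1 0.051 0.018 -0.016 0 0 -1.59" --pt "-1 0.051 0.018 -0.016 0 0 -1.69" --pt "-1 0.051 0.018 -0.016 0 0 -1.733"

```text
time: 17.37
ee_pos: [633.8, -310.0, 250.0]
tool_rot: [1.871, 0.509, 1.234]
force: [-0.0, 1.2, -2.1]
gripper_width: 0.721
gripper_force: 66.1
```

Run:
```python
from h import *
import fk
st(); go([634,-310,262],-28,60)
for y in (40,50,60): print(y,fk.ik([457,-12,72],y,60,(-.8,.4,-.9,.4,1)),fk.ik([457,-12,180],y,60,(-.8,.4,-.9,.4,1)))
d=np.load("top.npz");p=d["p"];im=d["im"]
m=(cv2.cvtColor(im,cv2.COLOR_BGR2GRAY)>120)
k=np.zeros_like(m);k[185:242,280:335]=1
c=max(cv2.findContours((m&k).astype(np.uint8),0,2)[0],key=cv2.contourArea); r=cv2.minAreaRect(c);print(r)
box=cv2.boxPoints(r).astype(int);print(p[int(r[0][1]),int(r[0][0])].round(),[p[v,u].round() for u,v in box])
```

```text
t 17.37 p [ 633.8 -310.   250. ] q [-0.619  0.328 -1.059 -1.123  0.128  1.007] F [-0.   1.2 -2.1] w 0.721 66.05097286461387 yaw -27.9 tilt 75.0 y [0.433 0.342 0.834]
shift [-0.0058  0.0101 -0.0029] turn [ 0.1384  0.2368 -1.0349] rows 8.6
40 (array([-0.78,  0.35, -1.11, -0.05,  1.04]), np.float64(0.0)) (array([-0.78,  0.09, -0.93,  0.4 ,  1.04]), np.float64(0.0))
50 (array([-0.78,  0.42, -0.92,  0.38,  1.04]), np.float64(0.0)) (array([-0.78,  0.21, -0.76,  0.74,  1.04]), np.float64(0.0))
60 (array([-0.76,  0.5 , -0.74,  0.71,  1.  ]), np.float64(0.0)) (array([-0.76,  0.33, -0.61,  1.02,  1.  ]), np.float64(0.0))
((306.6552734375, 213.93003845214844), (39.72602462768555, 39.55076217651367), 6.709836483001709)
[461. -11.   5.] [array([397.,  71.,  -2.]), array([544.,  51.,  -2.]), array([523., -92.,   5.]), array([380., -75.,   4.])]
```

arm_command --pt "-1 0 0.001 0 0.014 0.02 -0.1" --pt "-1 -0.001 0.002 -0.001 0.028 0.047 -0.21" --pt "-1 -0.002 0.003 -0.001 0.042 0.07 -0.31" --pt "-1 -0.002 0.004 -0.001 0.055 0.095 -0.41" --pt "-1 -0.003 0.005 -0.001 0.07 0.118 -0.52" --pt "-1 -0.003 0.006 -0.002 0.083 0.142 -0.62" --pt "-1 -0.004 0.007 -0.002 0.097 0.166 -0.72" --pt "-1 -0.005 0.008 -0.002 0.11 0.19 -0.83" --pt "-1 -0.005 0.009 -0.003 0.125 0.213 -0.93" --pt "-1 -0.006 0.01 -0.003 0.138 0.237 -1.035" --pt "-1 -0.006 0.01 -0.003 0.138 0.237 -1.035"

```text
time: 18.28
ee_pos: [634.4, -310.3, 263.5]
tool_rot: [3.139, 1.048, 2.652]
force: [0.7, -0.5, -1.0]
gripper_width: 0.723
gripper_force: 66.1
```

Run:
```python
from h import *
import fk
st(); go([540,-150,250],10,60);go([461,-12,180],50,60); print(fk.ik([540,-150,250],10,60,(-.6,.3,-.9,-.4,.5)))
```

```text
t 18.28 p [ 634.4 -310.3  263.5] q [-0.612  0.148 -0.786 -0.408  0.108 -0.061] F [ 0.7 -0.5 -1. ] w 0.723 66.11855664581526 yaw -27.9 tilt 60.1 y [0.468 0.884 0.001]
shift [ 0.0909  0.0974 -0.1305] turn [-0.573   0.0014 -0.3316] rows 5.3
shift [ 0.2187  0.1823 -0.2121] turn [-1.1779  0.0016 -0.6802] rows 10.9
(array([-0.77, -0.02, -0.92, -0.12,  0.78]), np.float64(0.0))
```

arm_command --pt "-1 0.006 0.006 -0.009 -0.04 0 -0.022" --pt "-1 0.018 0.019 -0.026 -0.115 0 -0.066" --pt "-1 0.032 0.034 -0.046 -0.2 0 -0.116" --pt "-1 0.046 0.049 -0.066 -0.29 0 -0.168" --pt "-1 0.06 0.064 -0.086 -0.38 0 -0.22" --pt "-1 0.073 0.078 -0.105 -0.46 0 -0.266" --pt "-1 0.084 0.09 -0.12 -0.53 0 -0.307" --pt "-1 0.091 0.097 -0.13 -0.573 0 -0.332" --pt "-1 0.091 0.097 -0.13 -0.573 0 -0.332"

```text
time: 19.03
ee_pos: [539.0, -149.3, 248.3]
tool_rot: [3.127, 1.051, -2.982]
force: [0.7, -0.7, -1.4]
gripper_width: 0.727
gripper_force: 66.2
```

Run:
```python
from h import *
st(); go([461,-12,180],50,60)
w=snap("top");b=w["image"];p=pts(w)
cv2.imwrite("pics/t3.png",np.hstack([cv2.resize(b[125:215,350:440],(400,400),interpolation=2),cv2.resize(b[125:225,300:400],(400,400),interpolation=2)]))
q=p[140:196,365:423].reshape(-1,3);q=q[(q[:,2]>112)&(q[:,2]<135)];print("bowl",np.percentile(q,[1,99],axis=0).round(),cv2.minEnclosingCircle(q[:,:2].astype(np.float32)))
```

```text
t 19.03 p [ 539.  -149.3  248.3] q [-0.776 -0.019 -0.931 -0.132  0.786 -0.602] F [ 0.7 -0.7 -1.4] w 0.727 66.17044805840123 yaw 10.1 tilt 60.2 y [-0.172  0.985  0.007]
shift [ 0.0867  0.1482 -0.0118] turn [-0.6034  0.0061 -0.3549] rows 5.6
bowl [[ 546. -382.  113.]
 [ 664. -264.  132.]] ((604.8167724609375, -322.4656677246094), 61.700130462646484)
```

View pics/t3.png

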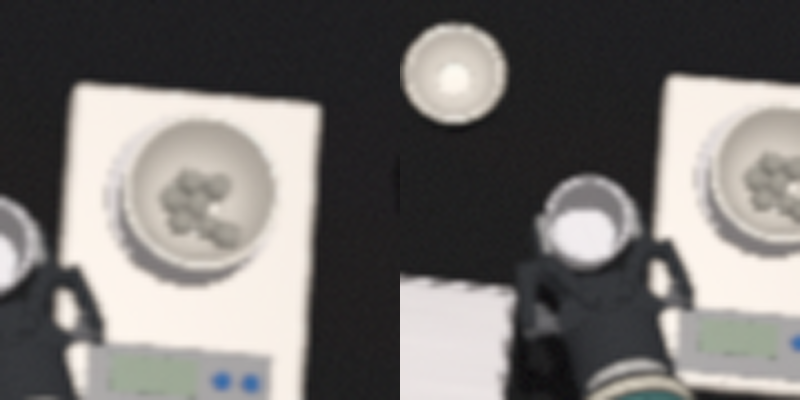

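The crops show the stones clustered in the bowl at (205,205), the bowl unmoved, and the cup empty at (590,225). Next is the tray.

arm_command --pt "-1 0.005 0.009 0 -0.04 0 -0.022" --pt "-1 0.016 0.027 -0.002 -0.11 0 -0.065" --pt "-1 0.03 0.05 -0.004 -0.2 0.002 -0.12" --pt "-1 0.043 0.074 -0.006 -0.3 0.003 -0.177" --pt "-1 0.056 0.097 -0.008 -0.39 0.004 -0.23" --pt "-1 0.069 0.118 -0.009 -0.48 0.005 -0.28" --pt "-1 0.079 0.135 -0.011 -0.55 0.006 -0.323" --pt "-1 0.085 0.145 -0.012 -0.59 0.006 -0.346" --pt "-1 0.087 0.148 -0.012 -0.603 0.006 -0.355" --pt "-1 0.087 0.148 -0.012 -0.603 0.006 -0.355" --pt "-1 0.087 0.148 -0.012 -0.603 0.006 -0.355"

```text
time: 20.0
ee_pos: [462.4, -13.9, 179.5]
tool_rot: [-3.136, 1.044, -2.267]
force: [-0.5, -0.2, -1.5]
gripper_width: 0.725
gripper_force: 66.1
```

Run:
```python
from h import *
st(); go([461,-12,80],50,60);go([461,-12,70],50,60)
p=pts(snap("top"));q=p[185:245,275:340].reshape(-1,3);q=q[(q[:,2]>150)&(q[:,2]<220)]
print(len(q));
```

```text
t 20.0 p [462.4 -13.9 179.5] q [-0.772  0.211 -0.755  0.725  1.04  -1.713] F [-0.5 -0.2 -1.5] w 0.725 66.09279375406913 yaw 49.8 tilt 59.8 y [-0.764  0.645 -0.003]
shift [0.0857 0.0025 0.0505] turn [-0.0035 -0.0034  0.0011] rows 2.4
shift [0.0944 0.0025 0.0556] turn [-0.0035 -0.0034  0.0011] rows 2.6
379
```

arm_command --pt "-1 0.009 0 0.005 0 0 0" --pt "-1 0.024 0.001 0.014 -0.001 -0.001 0" --pt "-1 0.042 0.001 0.024 -0.002 -0.002 0" --pt "-1 0.06 0.002 0.035 -0.003 -0.003 0.001" --pt "-1 0.074 0.0025 0.044 -0.0035 -0.0034 0.001" --pt "-1 0.082 0.0025 0.048 -0.0035 -0.0034 0.001" --pt "-1 0.0857 0.0025 0.0505 -0.0035 -0.0034 0.001" --pt "-1 0.0857 0.0025 0.0505 -0.0035 -0.0034 0.001" --pt "-1 0.0857 0.0025 0.0505 -0.0035 -0.0034 0.001"

```text
time: 20.8
ee_pos: [460.8, -11.7, 80.8]
tool_rot: [-3.14, 1.048, -2.266]
force: [-0.7, 0.1, -0.3]
gripper_width: 0.721
gripper_force: 66.1
```

arm_command --pt "-1 0.001 0 0.0006 0 0 0" --pt "-1 0.002 0 0.0012 0 0 0" --pt "-1 0.003 0 0.0018 0 0 0" --pt "-1 0.004 0 0.0024 0 0 0" --pt "-1 0.0045 0 0.0027 0 0 0" --pt "-1 0.005 0 0.003 0 0 0" --pt "-1 0.0055 0 0.0032 0 0 0" --pt "-1 0.0055 0 0.0032 0 0 0" --pt "-1 0.0055 0 0.0032 0 0 0"

```text
time: 21.55
ee_pos: [460.6, -11.4, 74.0]
tool_rot: [-3.141, 1.048, -2.267]
force: [-1.1, -0.4, -1.5]
gripper_width: 0.725
gripper_force: 66.1
```

Run:
```python
from h import *
st()
w=snap("scene");cv2.imwrite("pics/s4.png",cv2.resize(w["image"][150:260,280:400],(654,600),interpolation=2))
```

```text
t 21.55 p [460.6 -11.4  74. ] q [-0.772  0.414 -0.909  0.379  1.043 -1.722] F [-1.1 -0.4 -1.5] w 0.725 66.098290241207 yaw 50.1 tilt 60.1 y [-0.767  0.641 -0.   ]
```

View pics/s4.png

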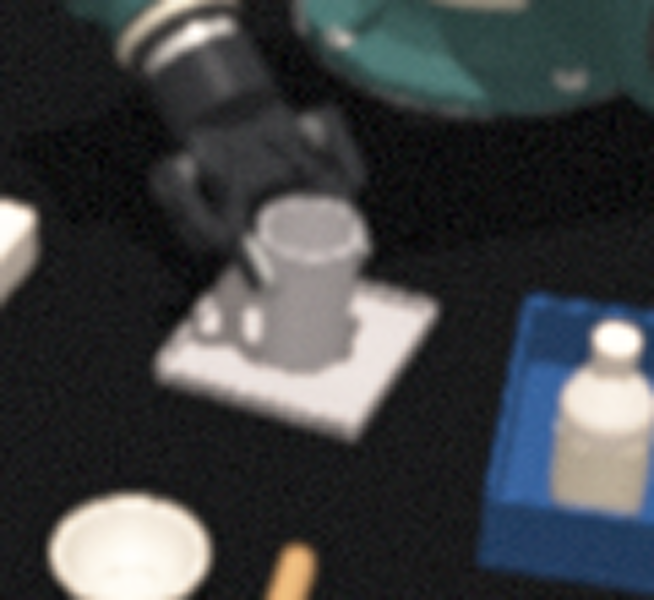

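The crop shows the cup at (310,290), upright over the middle of the tray. I'll lower it until it touches.

arm_command --pt "-1 0.0005 0 0.0003 0 0 0" --pt "-1 0.001 0 0.0006 0 0 0" --pt "-1 0.0014 0 0.0008 0 0 0" --pt "-1 0.0014 0 0.0008 0 0 0" --pt "-1 0.0014 0 0.0008 0 0 0"

```text
time: 22.02
ee_pos: [460.6, -11.4, 72.4]
tool_rot: [-3.141, 1.048, -2.266]
force: [0.0, 0.2, -1.1]
gripper_width: 0.726
gripper_force: 66.1
```

arm_command --pt "-1 0.0003 0 0.0002 0 0 0" --pt "-1 0.0006 0 0.0004 0 0 0" --pt "-1 0.0009 0 0.0005 0 0 0" --pt "-1 0.0009 0 0.0005 0 0 0"

```text
time: 22.35
ee_pos: [460.7, -11.4, 71.7]
tool_rot: [-3.141, 1.049, -2.266]
force: [-0.1, -0.6, 4.9]
gripper_width: 0.722
gripper_force: 65.9
```

arm_command --pt "0.5 0 0 0 0 0 0" --pt "0.55 0 0 0 0 0 0" --pt "0.6 0 0 0 0 0 0" --pt "0.7 0 0 0 0 0 0" --pt "0.8 0 0 0 0 0 0" --pt "0.9 0 0 0 0 0 0" --pt "1 0 0 0 0 0 0" --pt "1 0 0 0 0 0 0" --pt "1 0 0 0 0 0 0" --pt "1 0 0 0 0 0 0"

```text
time: 23.18
ee_pos: [460.6, -11.4, 71.4]
tool_rot: [-3.141, 1.048, -2.266]
force: [0.6, 0.1, 0.5]
gripper_width: 0.999
gripper_force: 0.0
```

Run:
```python
from h import *
import fk
st(); print(fk.ik([461-71,-12-85,72+64],50,60,(-.8,.4,-.9,.4,1)))
```

```text
t 23.18 p [460.6 -11.4  71.4] q [-0.772  0.42  -0.912  0.37   1.043 -1.722] F [0.6 0.1 0.5] w 0.999 0.0 yaw 50.1 tilt 60.1 y [-0.767  0.641 -0.   ]
(array([-1.08,  0.39, -0.72,  1.03,  0.94]), np.float64(0.0))
```

Reachable, so I'll retreat straight back along the tool axis.

arm_command --pt "1 0 0 -0.004 0 0 0" --pt "1 0 0 -0.012 0 0 0" --pt "1 0 0 -0.024 0 0 0" --pt "1 0 0 -0.038 0 0 0" --pt "1 0 0 -0.054 0 0 0" --pt "1 0 0 -0.07 0 0 0" --pt "1 0 0 -0.086 0 0 0" --pt "1 0 0 -0.102 0 0 0" --pt "1 0 0 -0.116 0 0 0" --pt "1 0 0 -0.125 0 0 0" --pt "1 0 0 -0.128 0 0 0" --pt "1 0 0 -0.128 0 0 0" --pt "1 0 0 -0.128 0 0 0"

```text
time: 24.27
ee_pos: [389.5, -96.4, 135.2]
tool_rot: [-3.141, 1.048, -2.267]
force: [0.3, 0.8, -0.4]
gripper_width: 1.001
gripper_force: 0.0
```

Run:
```python
from h import *
st()
s=snap("scene")["image"];t=snap("top")["image"]
cv2.imwrite("pics/f.png",np.vstack([cv2.resize(s[120:280,150:490],(640,300),interpolation=2),np.hstack([cv2.resize(t[170:250,270:355],(320,300),interpolation=2),cv2.resize(t[140:198,363:425],(320,300),interpolation=2)])]))
```

```text
t 24.27 p [389.5 -96.4 135.2] q [-1.077  0.395 -0.722  1.026  0.935 -2.247] F [ 0.3  0.8 -0.4] w 1.001 0.0 yaw 50.1 tilt 60.1 y [-0.767  0.641 -0.   ]
```

View pics/f.png

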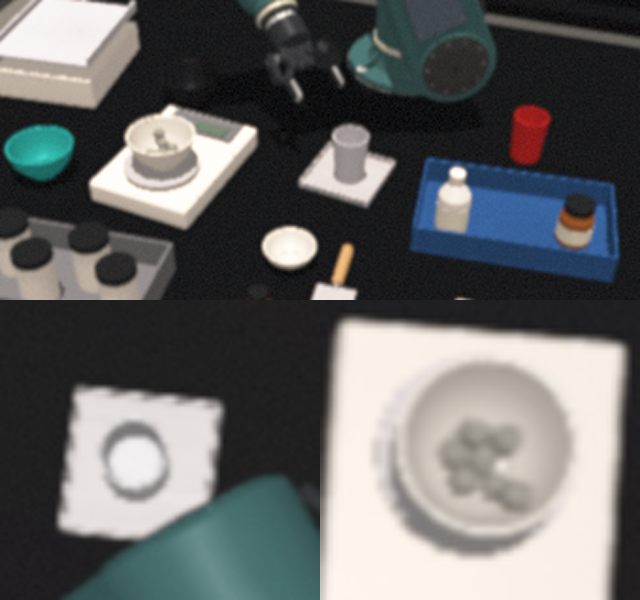

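The final views show the empty cup upright in the tray at (350,155). The stones are in the bowl, which is still on the pan, and everything else is where it started. Handing in.

```bash
python3 -c "
from plant import arm
print(arm.sign_off())"
```

```text
the job is handed in; nothing more can be done
None
```

I poured the stones into the white bowl, which stayed on the balance pan, set the empty cup upright in the steel tray, disturbed nothing else in the camera views, and handed in at about 24 s; the stones sit heaped, so I didn't count all seven one by one, but the cup is empty and none lie outside the bowl.

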